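# Put the brush rest away and swing the craft box shut

### The job

Craft time is over: take the notched silicone brush rest off the turntable and lay it flat, notches up, in the empty compartment of the open wooden craft box. Then push the box's lid over, well past upright, and let it go, so that it swings shut by its own weight; do not carry or press it down. Leave the jar of sticks, the sharpener and the stack of pots standing where they are on the turntable.

Things in the scene. Friction and masses are not known exactly. Their poses are not given: they have to be found in the camera images.
- rest_mid (a point): Centre, half-way up, of the loose brush rest: a blue silicone bar 110 mm long (x), 40 mm wide (y), 28 mm high (z up), 90 g, with four 11 mm wide notches across its top between five ridges; its plain lower part is 15 mm high. It lies notches up on the turntable, underside 28 mm above the worktop.
- bay (a point): Centre of the floor of the empty compartment of the craft box, 7 mm above the worktop. Inside it is 156 mm (x) by 172 mm (y); its outer walls rise 73 mm above the floor. Axes are the box's: z up, x from the front towards the hinged side, y along the hinges. On its +y side a partition, 60 mm high, divides off a narrow compartment with three paint tubes.
- hinge (a point): Middle of the lid's hinge line, at the top of the box's hinged (far) wall, 80 mm above the worktop; same axes as bay (the hinge line runs along y; the lid swings from +x, over the top, to -x as it shuts).
- lid_edge (a point): Middle of the lid's free edge, on its outer face (the top when shut). The lid is a wooden tray, 170 mm from hinge to free edge, 260 mm wide, 25 mm thick, 0.3 kg, with a lifting tab (60 mm wide, 7 mm proud) on the free edge. Open, it leans back away from the box with this point about 232 mm above the worktop, about 255 mm as it goes over.
- lid (a joint): Lid angle in rad: 0 shut, 1.57 at right angles to the box, 1.9 wide open, leaning back on the hinges' stop, where it starts and where it falls back to if not pushed far enough. It balances near 1.35; below about 1.28 it falls shut by itself in under a second. The hinge turns easily: 2 N near the free edge moves it.
- jar_mid (a point): Centre of the glass jar of wooden lollipop sticks, 76 mm across, 105 mm high, the sticks reaching 150 mm above its foot; loose, stands on the turntable.
- pots_mid (a point): Centre of the stack of four nested yellow paint pots, 68 mm across, 100 mm high; loose, light, stands on the turntable.
- sharpener_mid (a point): Centre of the red plastic canister pencil sharpener, 62 by 40 by 37 mm; loose, lies on the turntable.
- turntable: Grey plastic turntable, 280 mm across; origin on the worktop under its centre. Its platter's surface is 28 mm above the worktop with a rim 5.5 mm higher round the edge; the platter turns, stiffly (about 0.12 N m).
- craftbox: Wooden craft box without its lid, 170 mm (x) by 260 mm (y), rim 80 mm above the worktop, walls 7 mm thick; origin on the worktop under its centre, axes as bay. Heavy, does not shift.
Mind the look-alikes: they are no part of the job. Of the things like the part that bears rest_mid, leave any that is white; of the rest the smaller one is meant.

How it is judged:
On the way, in this order (a step that is already met when the one before it is completed fails the run):
1. the brush rest lies flat, notches up, on the floor of the empty compartment, let go, with the lid still open (x of rest_mid in the frame of bay between -0.075 and 0.075 m and y of rest_mid in the frame of bay between -0.085 and 0.085 m and z of rest_mid in the frame of bay below 0.022 m and angle between rest_mid's own z axis and vertical below 0.2 rad and contact force between rest and the fingers below 0.2 N and value of joint lid above 1.3 rad), for 0.2 s.
2. the lid is shut (value of joint lid below 0.04 rad), for 0.2 s.
At the end, for the whole second after the job is handed in: The lid is shut (within 0.04 rad) and still; the brush rest lies flat and notches up (within 0.2 rad) on the floor of the compartment that was empty; jar, pots and sharpener stand upright within 40 mm of where they were (value of joint lid below 0.04 rad and velocity of joint lid between -0.05 and 0.05 rad/s and x of rest_mid in the frame of bay between -0.075 and 0.075 m and y of rest_mid in the frame of bay between -0.085 and 0.085 m and z of rest_mid in the frame of bay below 0.022 m and angle between each of rest_mid, jar_mid, pots_mid, sharpener_mid's own z axis and vertical below 0.2 rad and distance of each of jar_mid, pots_mid, sharpener_mid from where it was at the start of the episode below 0.04 m); the robot touches nothing.
It fails at once if the robot touches the lid after it is well past upright (below 0.8 rad): carried, held back or pressed down instead of falling by its own weight (value of joint lid below 0.8 rad and (contact force between lid and the fingers above 0.5 N or contact force between lid and the arm above 0.5 N)).
It fails at once if the jar, the pots or the sharpener is knocked over or shifted by more than 40 mm (distance of any of jar_mid, pots_mid, sharpener_mid from where it was at the start of the episode above 0.04 m or angle between any of jar_mid, pots_mid, sharpener_mid's own z axis and vertical above 0.4 rad).
It also fails if it takes over 61 s, if anything falls off the work surface, if the arm or the gripper's body presses on something with over 40 N, if the wrist force passes 120 N, or if a joint passes its speed limit or range.

### The arm

A 6-joint arm with a two-finger parallel gripper is mounted at the origin on the work surface. World frame = base frame: x ahead of the robot, y to its left, z up, the work surface at z = 0. Lengths are in m, angles in rad, forces in N, time in s.
With the tool pointing down it reaches from about 0.25 to 0.775 m from the base axis. Payload 4 kg.
Tool frame: the origin (TCP) lies at the centre of the arm's flange, where the gripper is bolted on; the fingertips stand ahead of it and the grasp point (between the pads) lies 180 mm ahead of it (robot.tcp_to_tips is the z of the fingertips in the tool frame, in m); z points along the fingers, y is the direction in which the jaws open and shut (so a half turn about z gives the same grasp; the last joint's range is limited). The gripper opens to 94 mm and grips with 3 to 60 N. Pads are 16 mm wide; open, the fingers measure 119 mm over their backs; the gripper's body (75 mm by 177 mm) begins 78 mm behind the grasp point.
Start: joints at [-1.371, 0.087, 1.371, -0, 1.684, -0.103], TCP at [0.164, -0.525, 0.405] pointing down, gripper open.
Joint ranges: [-3.1, 3.1], [-0.76, 2.03], [0.27, 2.55], [-1.08, 4.22], [0.17, 2.65], [-2.57, 2.57]. Speed limits (rad/s): [2.79, 2.79, 3.14, 3.14, 3.14, 3.14].

### API

Orientations are given as [roll, pitch, yaw] about the fixed x, y, z axes, in that order (R = Rz(yaw) Ry(pitch) Rx(roll)).
In Python, from bench import robot gives the robot as it stands.
- The arm moves only by the tool move_arm, never from a script. Its argument "increments" is a list that holds one entry, the list of rows, each a list of 7 numbers: the opening, from 0 (shut) to 1 (fully open), then the shift along the tool's x, y, z as a fraction of full scale, then the turn, a rotation vector about the tool's x, y, z as a fraction of full scale. In form: [[[jaw, dx, dy, dz, rx, ry, rz], ...]]. A call has 1 to 8 rows; each row is the pose to reach, as a shift and turn from the pose commanded when the call began, along the tool's axes at that moment; what a row does not reach only later rows make up. Full scale, the value 1, is 0.1 m for a shift and pi/2 rad for a turn. A row lasts 1/12 s, in which the tool goes at most 41.7 mm and 7.16 degrees, less where a joint would pass 70% of its speed; a pose out of reach is approached as far as the arm can. A call with a number of a shift or a turn outside -1 to 1 is refused whole. A call with a gripper value outside its range is refused whole. The fingers move at their own pace and stop on an object; the grip force is fixed at half the most. Time passes only in rows, so rows that repeat a pose let the fingers close. It gives the time, the measured TCP pose, the force and the opening at its end, in the units of the state.
- robot.get_obs(): the state, without advancing time (a new reading comes with each control period).
- robot.snapshot(name): name is "scene" or "top" or "wrist"; returns (picture, depth): 480x640x3 uint8, red, green, blue; 480x640 float32, m along the optical axis (not along the pixel's ray), 0 where there is no reading.
- robot.camera_params(name): a dict with "mtx" (3x3 intrinsics, pixels), "R" (3x3) and "t" (3): a world point X has camera coordinates R X + t. Camera axes: x right, y down, z forward; pixel columns grow to the right and rows downward; lengths in m; the calibration is good to about 2 mm. A picture is of the moment at which its call begins: read the wrist's pose just before it. camera_params takes no time and is no camera call; for the wrist camera it gives the pose at the moment of the call.
- robot.close_job(): hands the job in, once; it reports no verdict.
The state is a dict: "time": time; "joint_positions": joint angles; "qvel": joint speeds; "joint_torque": joint torques, N m; "tool_pos": TCP position; "ee_rot": TCP orientation; "wrist_force": force on the tool from outside, world axes, zero at the start; "wrist_torque": the same for the moment, N m; "width": finger opening in m.
Only numpy, scipy, OpenCV 4.12 (cv2) and the standard library are available. Lean on these libraries where they do the work, as an engineer would, in place of code of your own. Each camera call takes 0.05 s, during which the arm holds its last target.

## Working session

There is one attempt and no reset: what is moved stays moved. The work goes in short steps, Python scripts to look and compute and a tool call to move; the robot and the scene stay as the last step left them, time stands still between calls to the robot, and variables do not carry over. Pictures are saved under pics/ and viewed, and the job is handed in when it is done.

Besides the shell and the picture viewer there is one more tool, called after "Request:" in YAML: its name, and indented under it one key for each argument. move_arm: Moves the arm, as the interface text tells. Its arguments: {"type":"object","properties":{"increments":{"type":"array","items":{"type":"array","items":{"type":"array","items":{"type":"number","minimum":-1,"maximum":1}}}}},"required":["increments"]}

```bash
ls; mkdir -p pics
python3 - <<'E'
from bench import robot
import cv2
print(robot.get_obs(), robot.tcp_to_tips)
for n in ("scene","top"):
    p,d=robot.snapshot(n); cv2.imwrite(f"pics/{n}0.png",p[:,:,::-1])
    import numpy as np; np.savez(f"pics/{n}0.npz",p=p,d=d,**robot.camera_params(n))
    print(n,robot.camera_params(n))
E
```

```text
pics
{'time': 0.0, 'joint_positions': array([-1.37110320e+00,  8.79401901e-02,  1.37224292e+00, -1.03195006e-05,
        1.68358288e+00, -1.03103788e-01]), 'qvel': array([-0.00037445,  0.00083823, -0.00076793, -0.00108137,  0.00012798,
       -0.0006871 ]), 'joint_torque': array([ 8.87428541e-04, -3.40182424e+01, -3.02423930e+01,  7.19009293e-02,
        3.32284695e-02, -1.74598454e-04]), 'tool_pos': array([ 0.1639747 , -0.52486977,  0.40351755]), 'ee_rot': array([-3.13942980e+00, -2.13480616e-04,  3.02795532e-01]), 'wrist_force': array([-0.32930608,  0.63005015, -0.36812159]), 'wrist_torque': array([-0.03077714,  0.0124018 , -0.01131192]), 'width': 0.09384481245603546} 0.1992
scene {'mtx': array([[490.74454818,   0.        , 314.2563841 ],
       [  0.        , 490.74454818, 241.77708745],
       [  0.        ,   0.        ,   1.        ]]), 'R': array([[ 0.96822915,  0.24989333, -0.00925442],
       [ 0.14595205, -0.59477746, -0.79053006],
       [-0.20305251,  0.76406354, -0.61235331]]), 't': array([-0.43395748,  0.04434411,  1.06705321])}
top {'mtx': array([[539.37775419,   0.        , 326.37761946],
       [  0.        , 539.37775419, 235.26289927],
       [  0.        ,   0.        ,   1.        ]]), 'R': array([[-0.00586095, -0.99973478,  0.02227136],
       [-0.9932785 ,  0.00324555, -0.11570346],
       [ 0.11560049, -0.02279979, -0.99303409]]), 't': array([0.06771137, 0.43942314, 1.32867525])}
```

View pics/scene0.png

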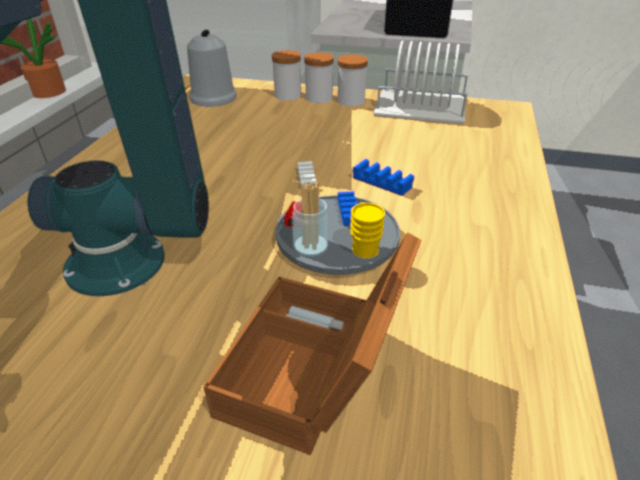

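View pics/top0.png

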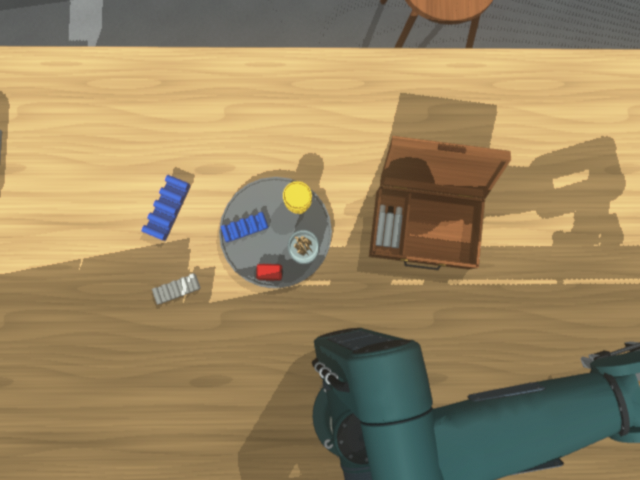

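Candidates in the top view are blue on the turntable (245,226), a larger blue one on the worktop (165,208) and a white one (176,288). The one on the turntable fits, being blue, the smaller of the two, and lying on the platter. I'll confirm it in a crop and measure.

```bash
cat > h.py <<'E'
import numpy as np, cv2
def load(n):
    z=np.load(f"pics/{n}.npz"); return {k:z[k] for k in z.files}
def ray(c,uv,z):
    uv=np.atleast_2d(np.asarray(uv,float)); K,R,t=c['mtx'],c['R'],c['t']
    d=np.c_[uv,np.ones(len(uv))]@np.linalg.inv(K).T@R; o=-R.T@t
    return o+d*((z-o[2])/d[:,2])[:,None]
def cloud(c):
    v,u=np.mgrid[:480,:640]; K=c['mtx']; d=c['d']
    P=np.stack([(u-K[0,2])/K[0,0]*d,(v-K[1,2])/K[1,1]*d,d],-1)
    return (P-c['t'])@c['R']
E
python3 - <<'E'
from h import *
c=load("top0"); p=c['p']; P=cloud(c)
hsv=cv2.cvtColor(p,cv2.COLOR_RGB2HSV)
blue=((hsv[...,0]>105)&(hsv[...,0]<130)&(hsv[...,1]>130)).astype(np.uint8)
n,l,s,ce=cv2.connectedComponentsWithStats(blue)
for i in range(1,n):
    if s[i,4]<80: continue
    q=P[l==i]; r=cv2.minAreaRect(ray(c,np.argwhere(l==i)[:,::-1],.045)[:,:2].astype(np.float32))
    print("blue",ce[i],s[i],r,np.percentile(q[:,2],[5,50,95]))
    top=q[q[:,2]>np.percentile(q[:,2],95)-.006]; print(" toppts",len(top),top.mean(0),cv2.minAreaRect(top[:,:2].astype(np.float32)),cv2.minAreaRect(q[:,:2].astype(np.float32)))
for nm,m in (("red",((hsv[...,0]<6)|(hsv[...,0]>174))&(hsv[...,1]>180)),("yel",(hsv[...,0]>24)&(hsv[...,0]<34)&(hsv[...,1]>220))):
    m=m.astype(np.uint8); n,l,s,ce=cv2.connectedComponentsWithStats(m); i=1+np.argmax(s[1:,4]); q=P[l==i]; 
    print(nm,ce[i],s[i],np.median(q,0),q[:,2].max(),cv2.minAreaRect(q[:,:2].astype(np.float32)))
q=P[225:266,285:322].reshape(-1,3); q=q[q[:,2]>.07]; print("jar",len(q),np.median(q,0),q.min(0),q.max(0))
# box & lid
for nm,uv in dict(fl=(370,261),fr=(478,268),hl=(379,190),hr=(484,206)).items():
    print(nm,ray(c,uv,.08)[0], P[uv[1]-2:uv[1]+3,uv[0]-2:uv[0]+3].reshape(-1,3).max(0))
crop=p[130:310,130:530]; cv2.imwrite("pics/crop_t.png",cv2.resize(crop,None,fx=2,fy=2,interpolation=cv2.INTER_CUBIC)[:,:,::-1])
z=P[120:290,350:530,2]; print(np.round(P[140:280:8,440,:],3))
E
```

```text
blue [176.01764706 183.54117647] [166 176  21  16 170] ((0.5680909752845764, 0.44036832451820374), (0.054351940751075745, 0.0208591278642416), 67.87104797363281) [0.0200059  0.03670432 0.04403638]
 toppts 68 [0.56043232 0.42417143 0.09962818] ((0.4409308433532715, 0.27490705251693726), (0.4755556881427765, 0.02242821268737316), 51.223182678222656) ((0.440766841173172, 0.27520424127578735), (0.4754756689071655, 0.028226837515830994), 51.9973030090332)
blue [170.3038674  195.73480663] [160 189  21  15 181] ((0.5370201468467712, 0.4529006779193878), (0.05545240640640259, 0.022127201780676842), 67.9239730834961) [0.02025435 0.03720399 0.04337173]
 toppts 87 [0.5393165  0.44984314 0.05572886] ((0.42432543635368347, 0.2827831506729126), (0.46675029397010803, 0.02109101414680481), 55.4450798034668) ((0.4245768189430237, 0.2838877737522125), (0.4684178829193115, 0.028631120920181274), 56.469482421875)
blue [164.56923077 208.74871795] [154 201  22  17 195] ((0.5036269426345825, 0.4665219783782959), (0.05628039687871933, 0.025190524756908417), 67.93585968017578) [0.01962231 0.03636947 0.042576
[... 1378 characters left out ...]

 toppts 87 [0.4478498  0.49425322 0.03979049] ((0.44788601994514465, 0.49397528171539307), (0.05623791366815567, 0.012826677411794662), 67.22372436523438) ((0.4479919970035553, 0.4939410090446472), (0.05625171959400177, 0.013560077175498009), 66.5658187866211)
red [267.44339623 269.56603774] [257 265  23  12 212] [0.35266967 0.2102487  0.06459462] 0.0704431023126823 ((0.350803405046463, 0.20836062729358673), (0.026789922267198563, 0.054278869181871414), 1.6061838865280151)Traceback (most recent call last):
  File "<stdin>", line 12, in <module>
    return _wrapfunc(a, 'argmax', axis=axis, out=out, **kwds)
    return bound(*args, **kwds)
ValueError: attempt to get argmax of an empty sequence
```

Run:
```python
from h import *
c=load("top0"); p=c['p']; P=cloud(c)
hsv=cv2.cvtColor(p,cv2.COLOR_RGB2HSV)
print(p[197,298],hsv[197,298])
m=((hsv[...,0]>20)&(hsv[...,0]<36)&(hsv[...,1]>200)).astype(np.uint8);m[:,:270]=0;m[:,325:]=0;m[:165]=0;m[225:]=0
q=P[m>0];print("pots",m.sum(),np.median(q,0),np.percentile(q,[3,97],axis=0).round(3).tolist())
q=P[225:266,285:322].reshape(-1,3); q=q[q[:,2]>.07]; print("jar",len(q),np.median(q,0),np.percentile(q,[3,97],axis=0))
for nm,uv in dict(fl=(370,261),fr=(478,268),hl=(379,190),hr=(484,206)).items():
    print(nm,ray(c,uv,.08)[0], np.median(P[uv[1]-2:uv[1]+3,uv[0]-2:uv[0]+3].reshape(-1,3),0))
crop=p[130:310,130:530]; cv2.imwrite("pics/crop_t.png",cv2.resize(crop,None,fx=2,fy=2,interpolation=cv2.INTER_CUBIC)[:,:,::-1])
crop=p[125:285,360:520]; cv2.imwrite("pics/crop_b.png",cv2.resize(crop,None,fx=3.75,fy=3.75,interpolation=cv2.INTER_CUBIC)[:,:,::-1])
print(np.round(P[136:280:6,440,:],3))
```

```text
[240 223  78] [ 27 172 240]
  return _methods._mean(a, axis=axis, dtype=dtype,
  ret = um.true_divide(
Traceback (most recent call last):
IndexError: index -1 is out of bounds for axis 0 with size 0
```

Run:
```python
from h import *
c=load("top0"); p=c['p']; P=cloud(c)
crop=p[130:310,130:530]; cv2.imwrite("pics/crop_t.png",cv2.resize(crop,None,fx=2,fy=2,interpolation=cv2.INTER_CUBIC)[:,:,::-1])
crop=p[125:285,360:520]; cv2.imwrite("pics/crop_b.png",cv2.resize(crop,None,fx=3.75,fy=3.75,interpolation=cv2.INTER_CUBIC)[:,:,::-1])
hsv=cv2.cvtColor(p,cv2.COLOR_RGB2HSV)
m=((hsv[...,0]>22)&(hsv[...,0]<36)&(hsv[...,1]>150)).astype(np.uint8);m[:,:270]=0;m[:,325:]=0;m[:177]=0;m[220:]=0
q=P[m>0];print("pots",m.sum(),np.median(q,0),np.percentile(q,[3,97],axis=0).round(3).tolist())
q=P[225:266,285:322].reshape(-1,3); q=q[q[:,2]>.07]; print("jar",len(q),np.median(q,0),np.percentile(q,[3,97],axis=0).round(3).tolist())
for nm,uv in dict(fl=(370,261),fr=(478,268),hl=(379,190),hr=(484,206)).items():
    print(nm,ray(c,uv,.08)[0], np.median(P[uv[1]-2:uv[1]+3,uv[0]-2:uv[0]+3].reshape(-1,3),0))
print(np.round(P[136:280:6,440,:],3).tolist())
```

```text
pots 710 [0.51953623 0.13620471 0.12209343] [[0.49, 0.107, 0.085], [0.552, 0.164, 0.13]]
jar 535 [0.40220019 0.12288917 0.12800323] [[0.369, 0.088, 0.083], [0.438, 0.155, 0.181]]
fl [ 0.37084372 -0.03725826  0.08      ] [ 0.3762557  -0.04555902  0.0007413 ]
fr [ 0.35286587 -0.29719225  0.08      ] [ 0.35535167 -0.32085581  0.00127599]
hl [ 0.5438474  -0.06185869  0.08      ] [ 0.54707966 -0.06410429  0.07609947]
hr [ 0.50384996 -0.3177456   0.08      ] [ 0.50865245 -0.3175593   0.07881618]
[[0.704, -0.235, -0.001], [0.619, -0.178, 0.234], [0.602, -0.174, 0.246], [0.602, -0.186, 0.196], [0.594, -0.19, 0.176], [0.586, -0.196, 0.15], [0.576, -0.2, 0.132], [0.568, -0.206, 0.105], [0.558, -0.211, 0.081], [0.543, -0.21, 0.085], [0.528, -0.21, 0.082], [0.528, -0.229, 0.001], [0.512, -0.228, 0.004], [0.496, -0.227, 0.004], [0.48, -0.225, 0.01], [0.464, -0.225, 0.009], [0.45, -0.226, 0.003], [0.433, -0.224, 0.01], [0.419, -0.225, 0.004], [0.403, -0.225, 0.004], [0.388, -0.223, 0.007], [0.368, -0.205, 0.083], [0.358, -0.224, -0.002], [0.342, -0.223, 0.005]]
```

View pics/crop_t.png

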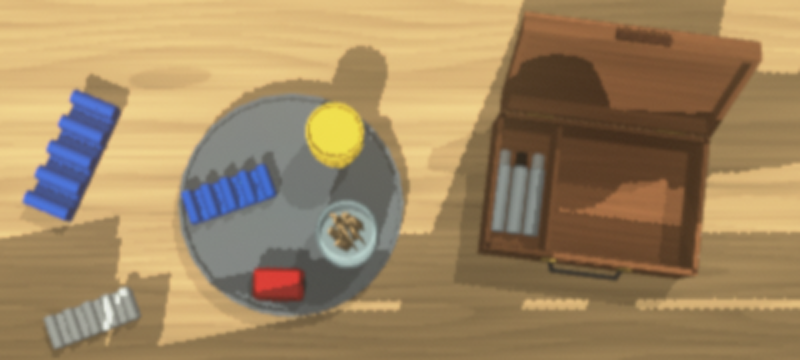

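View pics/crop_b.png

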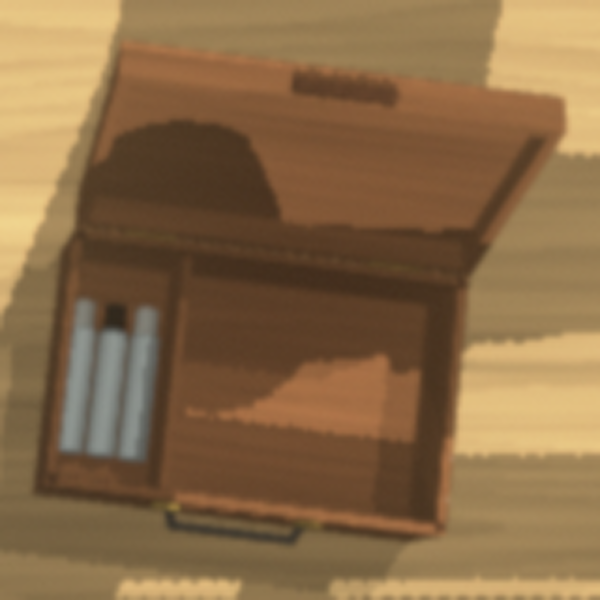

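The crop confirms it: a five-ridge blue rest on the platter at (245,226), with the pots, jar and red sharpener clear of it. The box's empty bay is on the right, and the lid is open and leaning away from the robot. Next is the box pose.

```bash
cat >> h.py <<'E'
from scipy.spatial.transform import Rotation as Ro
def plan(o,tgt,yaw=None,roll=np.pi,pitch=0):
    """shift (in 0.1 m) and turn (in pi/2) from obs pose o to target, tool axes"""
    R0=Ro.from_euler('xyz',o['ee_rot']); s=R0.inv().apply(np.asarray(tgt)-o['tool_pos'])/.1
    y=o['ee_rot'][2] if yaw is None else yaw
    w=(R0.inv()*Ro.from_euler('xyz',[roll,pitch,y])).as_rotvec()/(np.pi/2)
    return s.round(3),w.round(3)
E
python3 - <<'E'
from h import *
c=load("top0")
pts={k:ray(c,(360+u/3.75,125+v/3.75),.08)[0][:2] for k,(u,v) in dict(fl=(37,490),fr=(443,530),hr=(465,282),hl=(75,238)).items()}
for k,v in pts.items(): print(k,v.round(4))
d=lambda a,b:(np.linalg.norm(pts[b]-pts[a]).round(4),np.degrees(np.arctan2(*(pts[b]-pts[a])[::-1])).round(2))
print(d('fr','fl'),d('hr','hl'),d('fl','hl'),d('fr','hr'),np.mean(list(pts.values()),0))
# partition top and bay floor boundary
for k,uv,z in (("part_far",(183,265),.067),("part_front",(163,490),.067)):
    print(k,ray(c,(360+uv[0]/3.75,125+uv[1]/3.75),z)[0])
P=cloud(c);q=P[200:262,372:482].reshape(-1,3);q=q[(q[:,2]>.072)&(q[:,2]<.09)];print(len(q),cv2.minAreaRect(q[:,:2].astype(np.float32)))
s=load("scene0");im=s['p'][180:460,190:440];cv2.imwrite("pics/crop_s.png",cv2.resize(im,None,fx=2,fy=2,interpolation=cv2.INTER_CUBIC)[:,:,::-1])
E
```

```text
fl [ 0.3837 -0.0371]
fr [ 0.3569 -0.2977]
hr [ 0.5182 -0.3183]
hl [ 0.5476 -0.0644]
(np.float64(0.2619), np.float64(84.13)) (np.float64(0.2557), np.float64(83.38)) (np.float64(0.1662), np.float64(-9.43)) (np.float64(0.1626), np.float64(-7.29)) [ 0.45159057 -0.17937172]
part_far [ 0.53220488 -0.13669762  0.067     ]
part_front [ 0.38433506 -0.12021064  0.067     ]
577 ((0.44501158595085144, -0.17759132385253906), (0.2707692086696625, 0.15028466284275055), 89.8315200805664)
```

View pics/crop_s.png

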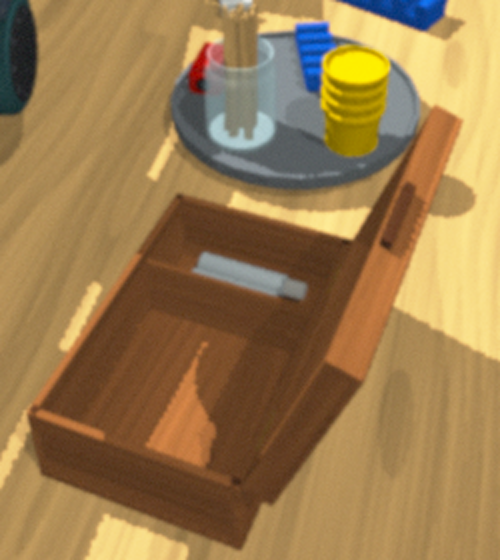

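Request:
move_arm:
  increments:
    - [[0.75,0.7,-0.9,-0.5,0,0,-0.6],[0.75,0.7,-0.9,-0.5,0,0,-0.6],[0.75,0.7,-0.9,-0.5,0,0,-0.6],[0.75,0.7,-0.9,-0.5,0,0,-0.6],[0.75,0.7,-0.9,-0.5,0,0,-0.6],[0.75,0.7,-0.9,-0.5,0,0,-0.6],[0.75,0.7,-0.9,-0.5,0,0,-0.6],[0.75,0.7,-0.9,-0.5,0,0,-0.6]]

```text
time: 0.77
tool_pos: [0.204, -0.4179, 0.4542]
ee_rot: [-3.141, -0.001, 1.251]
wrist_force: [-0.4, -0.9, 0.3]
width: 0.0702
```

Calls work as I predicted. The box yaw is about -7°, the bay centre about (0.447,-0.216), and the hinge middle about (0.536,-0.190). Now travelling to the rest.

Request:
move_arm:
  increments:
    - [[0.75,1,0,0,0,0,-0.41],[0.75,1,0,0,0,0,-0.41],[0.75,1,0,0,0,0,-0.41],[0.75,1,0,0,0,0,-0.41],[0.75,1,0,0,0,0,-0.41],[0.75,1,0,0,0,0,-0.41]]

```text
time: 1.27
tool_pos: [0.2361, -0.3229, 0.4544]
ee_rot: [-3.141, -0.0, 1.893]
wrist_force: [0.2, -0.1, -1.1]
width: 0.0706
```

Request:
move_arm:
  increments:
    - [[0.75,1,0.8,0,0,0,0],[0.75,1,0.8,0,0,0,0],[0.75,1,0.8,0,0,0,0],[0.75,1,0.8,0,0,0,0]]

```text
time: 1.6
tool_pos: [0.2817, -0.199, 0.455]
ee_rot: [3.139, -0.001, 1.895]
wrist_force: [0.1, 0.1, 0.4]
width: 0.0704
```

Request:
move_arm:
  increments:
    - [[0.75,1,0.8,0,0,0,0],[0.75,1,0.8,0,0,0,0],[0.75,1,0.8,0,0,0,0],[0.75,1,0.8,0,0,0,0]]

```text
time: 1.93
tool_pos: [0.3264, -0.0785, 0.4546]
ee_rot: [3.14, -0.002, 1.898]
wrist_force: [-0.3, -0.7, 1.0]
width: 0.0705
```

Request:
move_arm:
  increments:
    - [[0.75,1,0.8,0,0,0,0],[0.75,1,0.8,0,0,0,0],[0.75,1,0.8,0,0,0,0],[0.75,1,0.8,0,0,0,0]]

```text
time: 2.27
tool_pos: [0.3711, 0.0407, 0.454]
ee_rot: [3.142, -0.003, 1.896]
wrist_force: [-0.8, 0.4, -0.9]
width: 0.0705
```

Request:
move_arm:
  increments:
    - [[0.75,1,0.8,0,0,0,0],[0.75,1,0.8,0,0,0,0],[0.75,1,0.8,0,0,0,0],[0.75,1,0.8,0,0,0,0],[0.75,1,0.8,0,0,0,0]]

```text
time: 2.68
tool_pos: [0.4157, 0.157, 0.4535]
ee_rot: [-3.139, 0.001, 1.89]
wrist_force: [0.9, -0.5, 0.5]
width: 0.0703
```

Take a wrist picture on the way to refine the rest's pose.

Run:
```python
from h import *
from bench import robot
o=robot.get_obs(); cp=robot.camera_params("wrist"); p,d=robot.snapshot("wrist"); np.savez("pics/wrist1.npz",p=p,d=d,**cp)
cv2.imwrite("pics/wrist1.png",p[:,:,::-1])
c=load("wrist1"); hsv=cv2.cvtColor(p,cv2.COLOR_RGB2HSV)
m=((hsv[...,0]>105)&(hsv[...,0]<130)&(hsv[...,1]>130)).astype(np.uint8)
n,l,s,ce=cv2.connectedComponentsWithStats(m)
P=cloud(c)
for i in range(1,n):
    if s[i,4]<300: continue
    uv=np.argwhere(l==i)[:,::-1]; q=P[l==i]
    print(ce[i],s[i],cv2.minAreaRect(ray(c,uv,.05)[:,:2].astype(np.float32)),np.percentile(q,[5,50,95],axis=0).round(3).tolist())
print(o['tool_pos'],o['ee_rot'],plan(o,[.459,.270,.30],1.895), -cp['R'].T@cp['t'])
```

```text
[527.20136519  13.63765643] [ 488    0   80   39 1758] ((0.5460487008094788, 0.4118037521839142), (0.0782817006111145, 0.03337428718805313), 18.28981590270996) [[0.528, 0.416, 0.007], [0.56, 0.429, 0.023], [0.576, 0.442, 0.039]]
[391.33705912 128.17560854] [ 371   76   44  106 4026] ((0.4594494700431824, 0.27040189504623413), (0.0443047396838665, 0.10984410345554352), 19.42503547668457) [[0.432, 0.224, 0.04], [0.458, 0.273, 0.051], [0.485, 0.317, 0.055]]
[0.4156615  0.15696809 0.45345913] [-3.13854399e+00  6.86275442e-04  1.89036746e+00] (array([0.938, 0.771, 1.532]), array([-0.002,  0.   , -0.003])) [0.38943347 0.23482838 0.43254045]
```

View pics/wrist1.png

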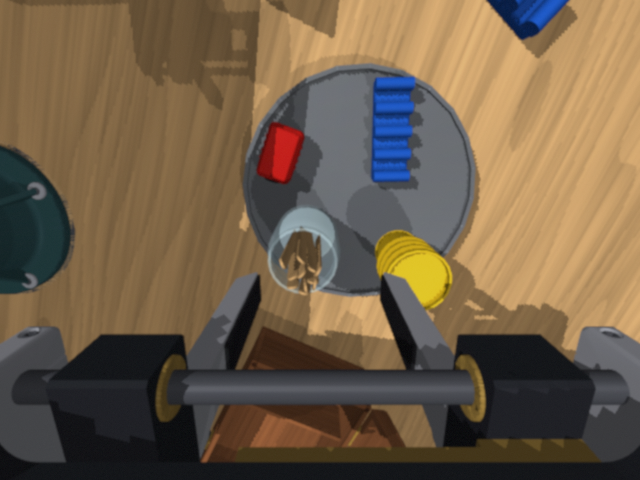

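The wrist view shows the rest upright at (391,128) with clear space around it, at (0.459,0.270), which agrees with the top view.

Request:
move_arm:
  increments:
    - [[0.75,0.94,0.77,0,0,0,-0.005],[0.75,0.94,0.77,0,0,0,-0.005],[0.75,0.94,0.77,0,0,0,-0.005],[0.75,0.94,0.77,0,0,0,-0.005],[0.75,0.94,0.77,1,0,0,-0.005],[0.75,0.94,0.77,1,0,0,-0.005],[0.75,0.94,0.77,1,0,0,-0.005],[0.75,0.94,0.77,1,0,0,-0.005]]

```text
time: 3.4
tool_pos: [0.4576, 0.2667, 0.3489]
ee_rot: [-3.13, 0.002, 1.894]
wrist_force: [-0.1, 0.0, -0.4]
width: 0.0704
```

Request:
move_arm:
  increments:
    - [[0.75,0,0,0.8,0,0,0],[0.75,0,0,0.8,0,0,0],[0.75,0,0,0.8,0,0,0],[0.75,0,0,0.8,0,0,0]]

```text
time: 3.73
tool_pos: [0.4584, 0.2683, 0.2747]
ee_rot: [-3.139, 0.001, 1.895]
wrist_force: [-0.3, 0.4, 0.5]
width: 0.0704
```

Run:
```python
from h import *
from bench import robot
o=robot.get_obs(); p,d=robot.snapshot("wrist"); cv2.imwrite("pics/wrist2.png",p[:,:,::-1])
print(o['tool_pos'],o['ee_rot'],o['wrist_force'],plan(o,[.459,.270,.231],1.9))
```

```text
[0.4583929  0.26831068 0.27466648] [-3.13877273e+00  8.21666525e-04  1.89485602e+00] [-0.25211617  0.37863717  0.53594886] (array([0.014, 0.012, 0.437]), array([-0.002,  0.001, -0.003]))
```

View pics/wrist2.png

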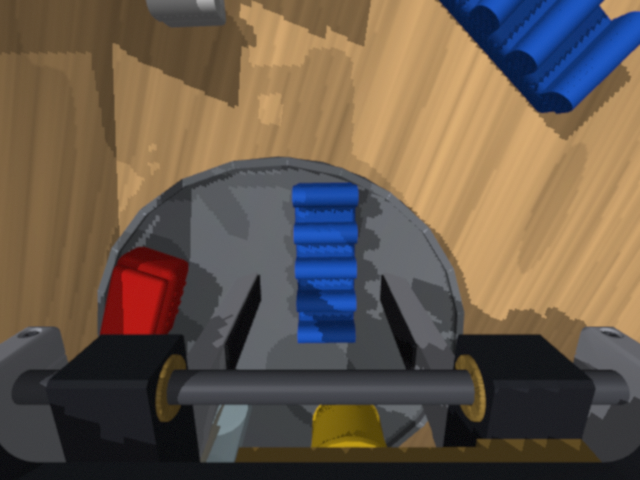

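The rest is centred between the open fingers, and the sharpener (150,300) is clear of the left finger. Descend and grip.

Request:
move_arm:
  increments:
    - [[0.75,0.01,0.01,0.3,0,0,0],[0.75,0.01,0.01,0.43,0,0,0],[0.75,0.01,0.01,0.43,0,0,0],[0.75,0.01,0.01,0.43,0,0,0]]

```text
time: 4.12
tool_pos: [0.4601, 0.2714, 0.2348]
ee_rot: [3.137, -0.0, 1.897]
wrist_force: [0.2, -0.8, 0.3]
width: 0.0706
```

Request:
move_arm:
  increments:
    - [[0,0,0,0,0,0,0],[0,0,0,0,0,0,0],[0,0,0,0,0,0,0],[0,0,0,0,0,0,0],[0,0,0,0,0,0,0],[0,0,0,0,0,0,0]]

```text
time: 4.62
tool_pos: [0.4592, 0.2714, 0.2324]
ee_rot: [3.14, 0.0, 1.897]
wrist_force: [0.5, -0.2, 1.8]
width: 0.0397
```

Gripped at 39.7 mm. Lift and look.

Request:
move_arm:
  increments:
    - [[0,0,0,-0.3,0,0,0],[0,0,0,-0.6,0,0,0],[0,0,0,-1,0,0,0],[0,0,0,-1,0,0,0],[0,0,0,-1,0,0,0]]

```text
time: 5.03
tool_pos: [0.4594, 0.2716, 0.3346]
ee_rot: [3.136, -0.001, 1.897]
wrist_force: [-0.4, -1.1, -1.5]
width: 0.0397
```

Request:
move_arm:
  increments:
    - [[0,0,0,-1,0,0,0],[0,0,0,-1,0,0,0],[0,0,0,-1,0,0,0],[0,0,0,-1,0,0,0]]

```text
time: 5.37
tool_pos: [0.4591, 0.2714, 0.4352]
ee_rot: [3.135, -0.001, 1.897]
wrist_force: [-0.0, -0.1, -1.1]
width: 0.0399
```

Request:
move_arm:
  increments:
    - [[0,0,0,-0.35,0,0,0],[0,0,0,-0.35,0,0,0],[0,0,0,-0.35,0,0,0]]

```text
time: 5.62
tool_pos: [0.4592, 0.2714, 0.4654]
ee_rot: [-3.141, 0.0, 1.897]
wrist_force: [-0.0, -0.2, -0.9]
width: 0.0395
```

Run:
```python
from h import *
from bench import robot
o=robot.get_obs(); p,d=robot.snapshot("scene"); cv2.imwrite("pics/s3.png",p[:,:,::-1])
p,d=robot.snapshot("wrist"); cv2.imwrite("pics/wrist3.png",p[:,:,::-1])
print(o['tool_pos'],o['ee_rot'],o['width'],plan(o,[.447,-.216,.467],3.0))
```

```text
[0.45919229 0.27140495 0.46539833] [-3.14138613e+00  1.21368114e-04  1.89713104e+00] 0.039549374473787785 (array([-4.578, -1.678, -0.015]), array([-0.   , -0.   , -0.702]))
```

View pics/s3.png

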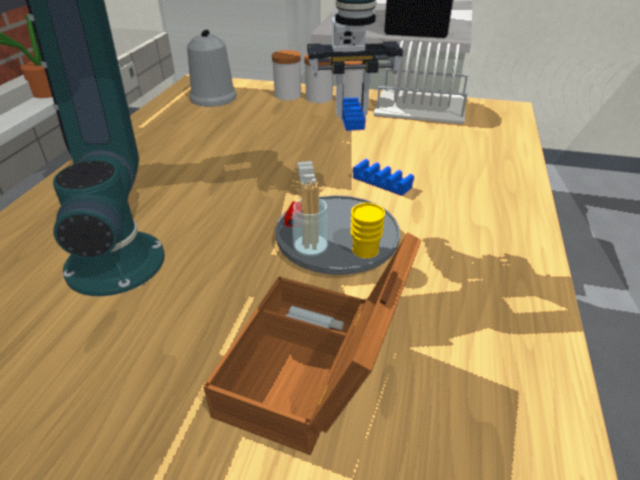

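View pics/wrist3.png

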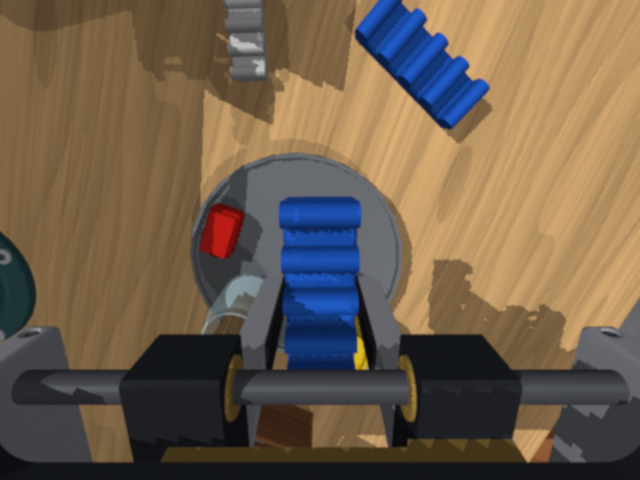

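The rest is held squarely, clear of everything on the turntable. Now carrying it to the bay.

Request:
move_arm:
  increments:
    - [[0,-1,-0.3,0,0,0,-0.355],[0,-1,-0.3,0,0,0,-0.355],[0,-1,-0.3,0,0,0,-0.355],[0,-1,-0.3,0,0,0,-0.355],[0,-1,-0.3,0,0,0,-0.355],[0,-1,-0.3,0,0,0,-0.355]]

```text
time: 6.22
tool_pos: [0.4627, 0.1663, 0.4643]
ee_rot: [-3.139, -0.002, 2.455]
wrist_force: [0.0, -0.8, -1.0]
width: 0.0399
```

Request:
move_arm:
  increments:
    - [[0,-0.8,-1,0,0,0,0],[0,-0.8,-1,0,0,0,0],[0,-0.8,-1,0,0,0,0],[0,-0.8,-1,0,0,0,0]]

```text
time: 6.55
tool_pos: [0.4611, 0.0342, 0.4649]
ee_rot: [-3.137, 0.001, 2.445]
wrist_force: [-0.4, -0.5, -0.1]
width: 0.0398
```

Request:
move_arm:
  increments:
    - [[0,-0.8,-1,0,0,0,0],[0,-0.8,-1,0,0,0,0],[0,-0.8,-1,0,0,0,0],[0,-0.8,-1,0,0,0,0]]

```text
time: 6.88
tool_pos: [0.4595, -0.094, 0.4646]
ee_rot: [-3.137, -0.001, 2.445]
wrist_force: [0.4, 1.0, -1.1]
width: 0.0403
```

Request:
move_arm:
  increments:
    - [[0,-0.8,-1,0,0,0,-0.355],[0,-0.8,-1,0,0,0,-0.355],[0,-0.8,-1,0,0,0,-0.355],[0,-0.8,-1,0,0,0,-0.355],[0,-0.8,-1,0,0,0,-0.355],[0,-0.8,-1,0,0,0,-0.355],[0,-0.8,-1,0,0,0,-0.355]]

```text
time: 7.47
tool_pos: [0.4584, -0.2168, 0.4655]
ee_rot: [3.14, -0.002, 3.009]
wrist_force: [0.0, -0.3, -0.8]
width: 0.0401
```

Run:
```python
from h import *
from bench import robot
o=robot.get_obs(); p,d=robot.snapshot("top"); cv2.imwrite("pics/t4.png",p[:,:,::-1])
cp=robot.camera_params("wrist"); p,d=robot.snapshot("wrist"); cv2.imwrite("pics/wrist4.png",p[:,:,::-1]); np.savez("pics/wrist4.npz",p=p,d=d,**cp)
print(o['tool_pos'],o['ee_rot'],o['width'],o['joint_positions'],plan(o,[.446,-.216,.35],3.014))
```

```text
[ 0.45836026 -0.21676517  0.46546711] [ 3.14036198e+00 -1.71938952e-03  3.00921253e+00] 0.04005326444533878 [-5.53734694e-01 -1.21239041e-02  1.35401950e+00  4.31260894e-04
  1.80176938e+00 -1.99205155e+00] (array([ 0.122, -0.01 ,  1.155]), array([ 0.001, -0.001, -0.003]))
```

View pics/t4.png

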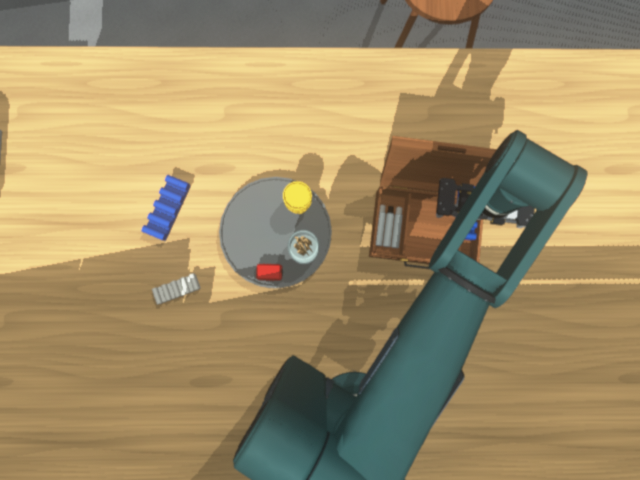

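View pics/wrist4.png

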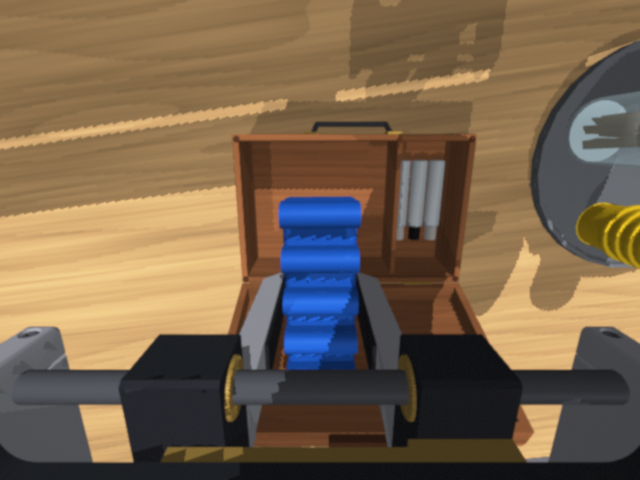

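Run:
```python
from h import *
c=load("wrist4")
pt={k:ray(c,uv,z)[0][:2] for k,uv,z in (("fr",(234,138),.08),("fl",(475,136),.08),("hl",(461,278),.08),("hr",(240,279),.08),("pf",(390,142),.067),("ph",(393,270),.067),("wf",(243,142),.08),("wh",(249,272),.08))}
for k,v in pt.items(): print(k,v.round(4))
ang=lambda a,b:np.degrees(np.arctan2(*(pt[b]-pt[a])[::-1]))
print(ang('fr','fl')-90,ang('hr','hl')-90,ang('fr','hr'),ang('fl','hl'),np.mean([pt[k] for k in('fr','fl','hl','hr')],0),np.mean([pt[k] for k in('pf','ph','wf','wh')],0))
```

```text
fr [ 0.3598 -0.295 ]
fl [ 0.3909 -0.0426]
hl [ 0.5516 -0.0592]
hr [ 0.5186 -0.3204]
pf [ 0.3856 -0.1293]
ph [ 0.5363 -0.1364]
wf [ 0.365  -0.2864]
wh [ 0.5112 -0.3081]
-7.013616805605395 -7.197783005106814 -9.079934480868562 -5.900064399258611 [ 0.4552176  -0.17931155] [ 0.44954204 -0.21505404]
```

The bay refines to (0.450,-0.215) with yaw -7.1°. The rest is held over the empty bay and aligned with it. Lower it.

Request:
move_arm:
  increments:
    - [[0,0.12,-0.01,0.2,0,0,-0.006],[0,0.12,-0.01,0.6,0,0,-0.006],[0,0.12,-0.01,1,0,0,-0.006],[0,0.12,-0.01,1,0,0,-0.006],[0,0.12,-0.01,1,0,0,-0.006]]

```text
time: 7.98
tool_pos: [0.4453, -0.2154, 0.3638]
ee_rot: [3.138, -0.007, 3.022]
wrist_force: [0.5, 0.1, -0.2]
width: 0.0395
```

Request:
move_arm:
  increments:
    - [[0,0,0,0.4,0,0,0],[0,0,0,0.7,0,0,0],[0,0,0,1,0,0,0],[0,0,0,1,0,0,0],[0,0,0,1,0,0,0]]

```text
time: 8.4
tool_pos: [0.4472, -0.2171, 0.2693]
ee_rot: [-3.14, 0.003, 3.022]
wrist_force: [-0.9, -0.2, -0.2]
width: 0.0393
```

Request:
move_arm:
  increments:
    - [[0,0,0,0.15,0,0,0],[0,0,0,0.3,0,0,0],[0,0,0,0.4,0,0,0],[0,0,0,0.45,0,0,0],[0,0,0,0.5,0,0,0],[0,0,0,0.5,0,0,0],[0,0,0,0.5,0,0,0]]

```text
time: 8.98
tool_pos: [0.4463, -0.2169, 0.2177]
ee_rot: [-3.141, 0.001, 3.022]
wrist_force: [0.9, -1.0, -1.3]
width: 0.0395
```

Request:
move_arm:
  increments:
    - [[0,0,0,0.03,0,0,0],[0,0,0,0.05,0,0,0],[0,0,0,0.05,0,0,0]]

```text
time: 9.23
tool_pos: [0.4458, -0.2167, 0.2115]
ee_rot: [3.142, -0.0, 3.022]
wrist_force: [0.7, 0.6, -1.2]
width: 0.0399
```

Request:
move_arm:
  increments:
    - [[0,0,0,0.015,0,0,0],[0,0,0,0.015,0,0,0]]

```text
time: 9.4
tool_pos: [0.4459, -0.2167, 0.2113]
ee_rot: [3.142, -0.0, 3.022]
wrist_force: [-2.6, 0.7, 4.9]
width: 0.0397
```

Contact with the floor (+5 N). Release and lift straight up.

Request:
move_arm:
  increments:
    - [[0.75,0,0,0,0,0,0],[0.75,0,0,0,0,0,0],[0.75,0,0,0,0,0,0],[0.75,0,0,0,0,0,0],[0.75,0,0,0,0,0,0],[0.75,0,0,0,0,0,0]]

```text
time: 9.9
tool_pos: [0.4459, -0.2167, 0.2101]
ee_rot: [-3.142, -0.0, 3.022]
wrist_force: [0.1, 0.6, -0.2]
width: 0.0703
```

Request:
move_arm:
  increments:
    - [[0.75,0,0,-0.3,0,0,0],[0.75,0,0,-0.6,0,0,0],[0.75,0,0,-1,0,0,0],[0.75,0,0,-1,0,0,0],[0.75,0,0,-1,0,0,0]]

```text
time: 10.32
tool_pos: [0.4466, -0.2171, 0.3134]
ee_rot: [-3.138, 0.006, 3.022]
wrist_force: [0.0, -0.1, -1.2]
width: 0.0706
```

Request:
move_arm:
  increments:
    - [[0.75,0,0,-1,0,0,0],[0.75,0,0,-1,0,0,0],[0.75,0,0,-1,0,0,0],[0.75,0,0,-1,0,0,0]]

```text
time: 10.65
tool_pos: [0.4463, -0.2169, 0.4142]
ee_rot: [-3.138, 0.007, 3.022]
wrist_force: [0.1, -0.3, -0.3]
width: 0.0705
```

Run:
```python
from h import *
from bench import robot
o=robot.get_obs(); p,d=robot.snapshot("scene"); cv2.imwrite("pics/s5.png",p[:,:,::-1])
cp=robot.camera_params("wrist"); p,d=robot.snapshot("wrist"); cv2.imwrite("pics/wrist5.png",p[:,:,::-1]); np.savez("pics/wrist5.npz",p=p,d=d,**cp)
c=load("wrist5");hsv=cv2.cvtColor(p,cv2.COLOR_RGB2HSV);m=((hsv[...,0]>105)&(hsv[...,0]<130)&(hsv[...,1]>130)).astype(np.uint8)
n,l,s,ce=cv2.connectedComponentsWithStats(m);i=1+np.argmax(s[1:,4]);q=cloud(c)[l==i]
print(ce[i],s[i],np.percentile(q,[5,50,95],axis=0).round(3).tolist(),cv2.minAreaRect(ray(c,np.argwhere(l==i)[:,::-1],.03)[:,:2].astype(np.float32)))
print(o['tool_pos'],o['ee_rot'],o['width'],o['joint_positions'])
```

```text
[320.51183698 215.82948756] [ 302  169   38   96 3337] [[0.396, -0.235, 0.02], [0.442, -0.217, 0.031], [0.493, -0.198, 0.034]] ((0.445929616689682, -0.21688099205493927), (0.04055438190698624, 0.10828657448291779), 83.23328399658203)
[ 0.44629286 -0.21690168  0.41420228] [-3.13819755  0.00684452  3.02185043] 0.07047177089556365 [-5.66672875e-01 -3.73803861e-02  1.47934527e+00 -1.04226114e-04
  1.69198819e+00 -2.01772835e+00]
```

View pics/s5.png

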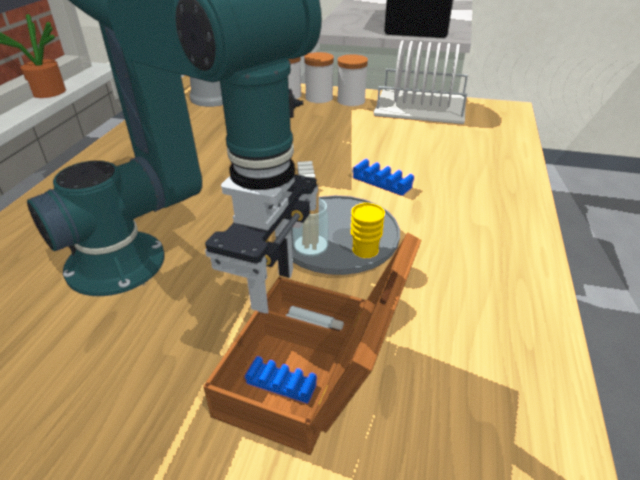

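View pics/wrist5.png

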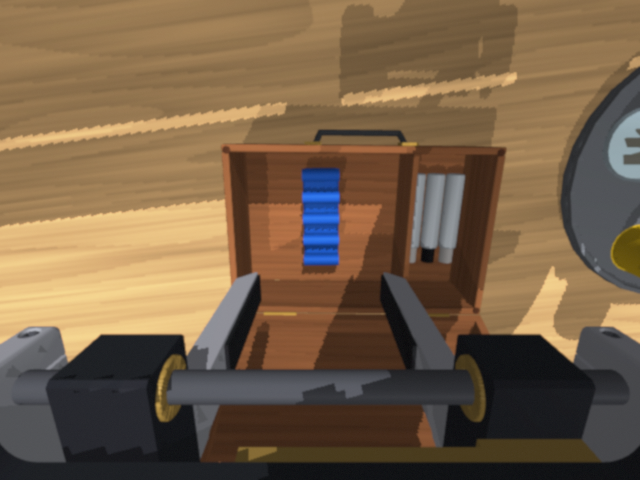

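The rest lies flat, notches up, in the bay: centre (0.446,-0.217), top about 34 mm. The lid is still open. Now going up and over the lid with closed fingers.

Request:
move_arm:
  increments:
    - [[0,0,0,-0.65,0,0,0],[0,0,0,-0.65,0,0,0],[0,0,0,-0.65,0,0,0],[0,-0.7,0.12,-0.65,0,0,0],[0,-0.7,0.12,-0.65,0,0,0],[0,-0.7,0.12,-0.65,0,0,0]]

```text
time: 11.25
tool_pos: [0.5205, -0.213, 0.4689]
ee_rot: [3.138, -0.007, 3.024]
wrist_force: [-1.1, 1.0, -1.2]
width: 0.0342
```

Request:
move_arm:
  increments:
    - [[0,-0.7,0.12,0,0,0,0],[0,-0.7,0.12,0,0,0,0],[0,-0.7,0.12,0,0,0,0]]

```text
time: 11.5
tool_pos: [0.5915, -0.2094, 0.4678]
ee_rot: [3.138, -0.009, 3.024]
wrist_force: [-0.7, 0.1, -1.3]
width: 0.0142
```

Request:
move_arm:
  increments:
    - [[0,-0.7,0.12,0,0,0,0],[0,-0.7,0.12,0,0,0,0],[0,-0.7,0.12,0,0,0,0],[0,-0.7,0.12,0,0,0,0]]

```text
time: 11.83
tool_pos: [0.6596, -0.2063, 0.4704]
ee_rot: [3.14, -0.008, 3.022]
wrist_force: [0.2, 0.2, 0.5]
width: 0.0008
```

Run:
```python
from h import *
from bench import robot
o=robot.get_obs(); p,d=robot.snapshot("scene"); cv2.imwrite("pics/s6.png",p[:,:,::-1])
c=dict(p=p,d=d,**robot.camera_params("scene"))
print(o['tool_pos'],o['ee_rot'],o['width'],o['joint_positions'],plan(o,[.657,-.205,.40],3.018))
```

```text
[ 0.65962909 -0.20628343  0.47044437] [ 3.14007398 -0.00774583  3.02248721] 0.0007734353687525743 [-3.84952319e-01  4.21395004e-01  8.33507829e-01 -6.00909285e-04
  1.89456249e+00 -1.83682625e+00] (array([0.022, 0.009, 0.705]), array([ 0.001, -0.005,  0.003]))
```

View pics/s6.png

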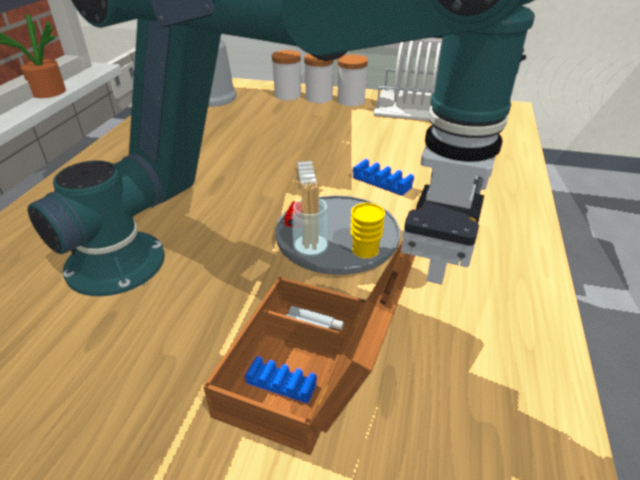

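The closed fingers are behind the lid, with the tip at about (435,280), beyond its top edge. Descend, then push slowly.

Request:
move_arm:
  increments:
    - [[0,0,0,0.3,0,0,0],[0,0,0,0.5,0,0,0],[0,0,0,0.7,0,0,0],[0,0,0,0.7,0,0,0],[0,0,0,0.7,0,0,0]]

```text
time: 12.3
tool_pos: [0.6572, -0.2063, 0.405]
ee_rot: [3.141, -0.002, 3.021]
wrist_force: [0.1, -0.9, 0.1]
width: 0.0007
```

Request:
move_arm:
  increments:
    - [[0,0.12,0,0,0,0,0],[0,0.24,0,0,0,0,0],[0,0.36,0,0,0,0,0],[0,0.48,0,0,0,0,0],[0,0.6,0,0,0,0,0],[0,0.7,0,0,0,0,0],[0,0.75,0,0,0,0,0],[0,0.8,0,0,0,0,0]]

```text
time: 12.97
tool_pos: [0.5785, -0.1965, 0.4082]
ee_rot: [-3.14, 0.005, 3.021]
wrist_force: [0.9, -0.1, 0.5]
width: 0.0005
```

Run:
```python
from h import *
from bench import robot
o=robot.get_obs(); p,d=robot.snapshot("scene"); cv2.imwrite("pics/s7.png",p[:,:,::-1])
u=np.array([.992,-.124]); print(o['tool_pos'],o['ee_rot'],o['wrist_force'],"TCP box-x from hinge",(o['tool_pos'][:2]-[.5395,-.19])@u)
```

```text
[ 0.57846631 -0.19648461  0.40824978] [-3.13999673  0.00490803  3.0214564 ] [ 0.92765236 -0.07829366  0.50440567] TCP box-x from hinge 0.039458666491073935
```

View pics/s7.png

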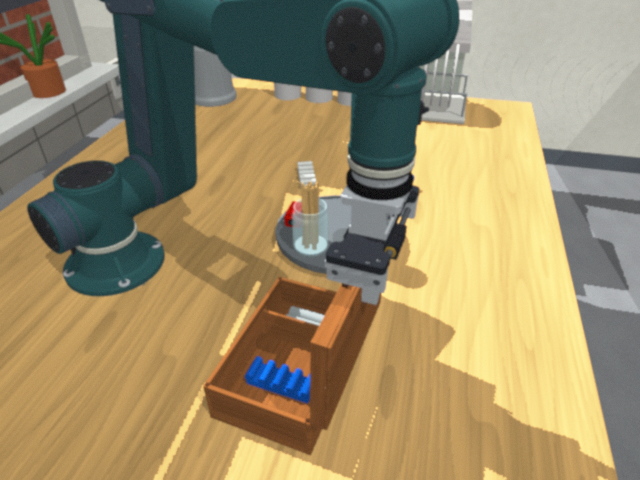

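The lid is near upright, resting on the fingers. Push about 60 mm more, then withdraw immediately.

Request:
move_arm:
  increments:
    - [[0,0.12,0,0,0,0,0],[0,0.24,0,0,0,0,0],[0,0.36,0,0,0,0,0],[0,0.48,0,0,0,0,0],[0,0.6,0,0,0,0,0],[0,0.4,0,-0.2,0,0,0],[0,0.1,0,-0.4,0,0,0],[0,0,0,-0.6,0,0,0]]

```text
time: 13.68
tool_pos: [0.5808, -0.1966, 0.4644]
ee_rot: [3.141, -0.001, 3.022]
wrist_force: [-0.5, -0.2, -0.4]
width: 0.0002
```

Run:
```python
from h import *
from bench import robot
o=robot.get_obs(); p,d=robot.snapshot("scene"); cv2.imwrite("pics/s8.png",p[:,:,::-1])
u=np.array([.992,-.124]); print(o['time'],o['tool_pos'],o['wrist_force'],(o['tool_pos'][:2]-[.5395,-.19])@u)
```

```text
13.6833 [ 0.58075461 -0.19658797  0.4644206 ] [-0.52127196 -0.21030225 -0.38608117] 0.04174148045900909
```

View pics/s8.png

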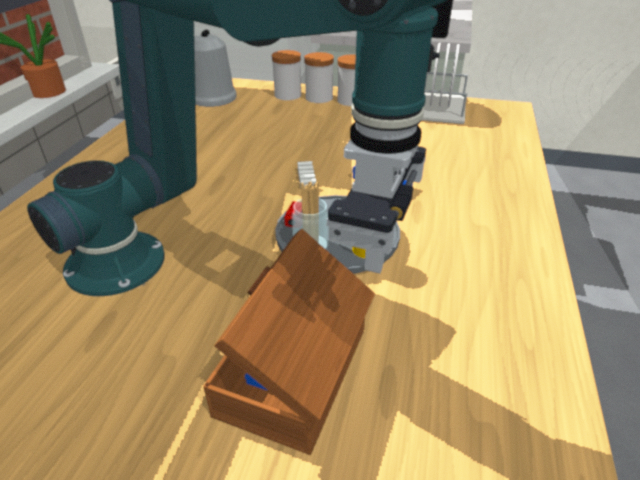

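The lid is falling free of the fingers. Hold clear while it shuts.

Request:
move_arm:
  increments:
    - [[0,0,0,-0.2,0,0,0],[0,0,0,-0.2,0,0,0],[0,0,0,-0.2,0,0,0],[0,0,0,-0.2,0,0,0],[0,0,0,-0.2,0,0,0],[0,0,0,-0.2,0,0,0],[0,0,0,-0.2,0,0,0],[0,0,0,-0.2,0,0,0]]

```text
time: 14.4
tool_pos: [0.5792, -0.1964, 0.4846]
ee_rot: [3.141, -0.001, 3.022]
wrist_force: [1.1, 1.0, -0.3]
width: 0.0003
```

Request:
move_arm:
  increments:
    - [[0,0,0,0,0,0,0],[0,0,0,0,0,0,0],[0,0,0,0,0,0,0],[0,0,0,0,0,0,0],[0,0,0,0,0,0,0],[0,0,0,0,0,0,0],[0,0,0,0,0,0,0],[0,0,0,0,0,0,0]]

```text
time: 15.07
tool_pos: [0.5793, -0.1964, 0.4852]
ee_rot: [-3.141, 0.0, 3.022]
wrist_force: [-0.2, 0.1, -1.0]
width: 0.0006
```

Run:
```python
from h import *
from bench import robot
for n in("scene","top"):
    cp=robot.camera_params(n);p,d=robot.snapshot(n); cv2.imwrite(f"pics/{n}9.png",p[:,:,::-1]); np.savez(f"pics/{n}9.npz",p=p,d=d,**cp)
a=load("scene0");b=load("scene9");Pa,Pb=cloud(a),cloud(b)
box=(np.abs(Pb[...,0]-.45)<.06)&(np.abs(Pb[...,1]+.18)<.1)&(Pb[...,2]>.05)&(Pb[...,2]<.2)
q=Pb[box]; A=np.c_[q[:,:2],np.ones(len(q))]; k=np.linalg.lstsq(A,q[:,2],rcond=None)[0]; print("lid plane",len(q),k.round(4),np.median(q[:,2]))
for nm,c in (("0",load("top0")),("9",load("top9"))):
    h=cv2.cvtColor(c['p'],cv2.COLOR_RGB2HSV)
    for w,m in (("red",((h[...,0]<6)|(h[...,0]>174))&(h[...,1]>180)),("yel",(h[...,0]>22)&(h[...,0]<36)&(h[...,1]>150))):
        m=m.copy(); m[:,:245]=0;m[:,325:]=0;m[:177]=0;m[290:]=0
        if w=="yel": m[220:]=0
        uv=np.argwhere(m); print(nm,w,len(uv),uv.mean(0)[::-1].round(1))
    t=(c['p'][225:266,285:322].astype(int)); print("jar patch mean",t.mean((0,1)).round(1))
```

```text
lid plane 7337 [0.0016 0.0002 0.1043] 0.1050056552098077
0 red 212 [267.4 269.6]
0 yel 710 [297.2 196.6]
jar patch mean [124.8 129.1 120.4]
9 red 217 [267.4 269.6]
9 yel 708 [297.3 196.6]
jar patch mean [128.3 133.  124. ]
```

View pics/scene9.png

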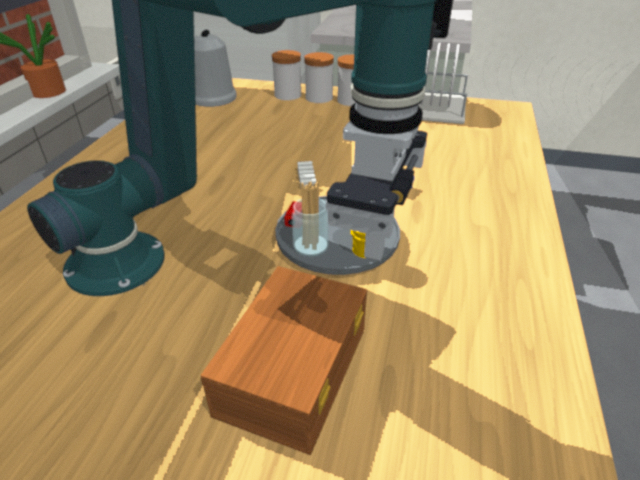

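View pics/top9.png

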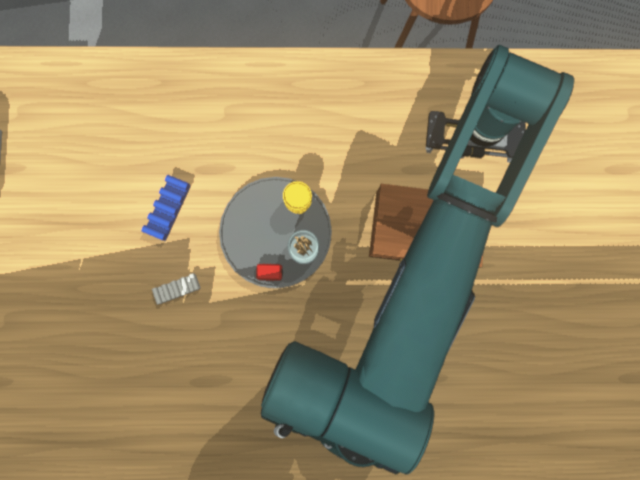

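The lid is shut: its top plane is level at 105 mm, with a slope under 0.002. The pots and sharpener are unmoved to within 0.1 px, the jar looks in place, and the arm is clear of everything. Handing in.

Run:
```python
from bench import robot
print(robot.close_job())
```

```text
the job is handed in; nothing more can be done
None
```

The brush rest is in the empty compartment, the lid fell shut by its own weight, and I handed the job in at about 15 s of the 61 s allowed. No verdict came back.

- **Rest:** I took the smaller blue rest from the turntable and left the larger blue one and the white one alone. Once let go, it lay flat, notches up, at (0.446, -0.217), about 4 mm from the compartment's estimated centre. Its top was about 34 mm above the worktop, as it should be on the floor. The lid was still open then, and the shut lid has hidden the rest since.
- **Lid:** I pushed it from behind with closed fingers, well past upright by the hinge geometry, and withdrew. A picture caught it mid-fall, clear of the fingers. Shut, its top is level to within 0.002 at 105 mm above the worktop. I did not measure the lid angle at which the fingers let go.
- **Turntable:** The pots and sharpener are within 0.1 px of where they started. The jar I checked only by eye; it stands in the same place.
- **Arm:** At hand-in the gripper stood still, about 18 cm above the shut lid and touching nothing.

No check failed. The two box-position estimates differed by about 4 mm, within the clearance.

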